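# Set a stand leg to its length mark and close its cam lever

### The arm

A 6-joint arm with a two-finger parallel gripper is mounted at the origin on the work surface; the furniture and walls round the work are solid. World frame = base frame: x ahead of the robot, y to its left, z up, the work surface at z = 0. Lengths are in m, angles in degrees, forces in N, time in s.
With the tool pointing down it reaches from about 0.4 to 0.825 m from the base axis. Payload 7 kg.
Tool frame: the origin (TCP) lies on the centre line of the jaws, within the pads' length; the fingertips stand 8 mm ahead of it and the grasp point (between the pads) lies 11 mm behind it (r.tcp_to_tips is the distance from the TCP to the fingertips, in m); z points along the fingers, y is the direction in which the jaws open and shut (so a half turn about z gives the same grasp; the last joint's range is limited). The gripper opens to 88 mm and grips with 3 to 60 N. Pads are 19 mm wide; open, the fingers measure 130 mm over their backs; the gripper's body (78 mm by 193 mm) begins 47 mm behind the grasp point.
Start: joints at [-60.384, 20.546, 0.682, 0, -70.136, -16.507], TCP at [0.153, -0.657, 0.211] pointing down, gripper open.
Joint ranges: [-176.03, 176.03], [-82.01, 121.73], [-58.28, 71.71], [-173.87, 95.51], [-174.79, -0.11], [-173.66, 173.66]. Speed limits (degrees/s): [136.94, 136.94, 172.46, 180, 180, 180].

### API

Orientations are given as [roll, pitch, yaw] about the fixed x, y, z axes, in that order (R = Rz(yaw) Ry(pitch) Rx(roll)).
In Python, from plant import r gives the robot as it stands.
- The arm moves only by the tool drive_tool, never from a script. Its argument "plan" is text: rows parted by semicolons, each of 4 numbers parted by spaces: the shift along the tool's x, y, z in cm, then the turn about the tool's z in rad. A call has 1 to 8 rows; each row is the pose to reach, as a shift and turn from the pose commanded when the call began, along the tool's axes at that moment; what a row does not reach only later rows make up. A row lasts 1/8 s, in which the tool goes at most 62.5 mm and 10.7 degrees, less where a joint would pass 70% of its speed; a pose out of reach is approached as far as the arm can. A call with a gripper value outside its range is refused whole. "fingers" is the closure, from -1 (fully open) to 1 (shut), set as the call begins (left out, the last holds). The fingers move at their own pace and stop on an object; "squeeze" is the grip in N (left out, the last holds). Time passes only in rows, so rows that repeat a pose let the fingers close. It gives the time, the measured TCP pose, the force and the opening at its end, in the units of the state.
- r.get_state(): the state, without advancing time (a new reading comes with each control period).
- r.capture(name): name is "scene" or "side" or "wrist"; returns a dict with "frame" (420x560x3 uint8, red, green, blue), "fovy" (degrees; the focal length in pixels is half the picture's height over the tangent of half this angle, whatever the lens; pixels are square), "cx", "cy" (the principal point, pixels), "rvec" (rotation vector, rad) and "tvec" (3), from world to camera coordinates, as OpenCV has them. Camera axes: x right, y down, z forward; pixel columns grow to the right and rows downward; lengths in m; the calibration is good to about 2 mm. A picture is of the moment at which its call begins. There is no depth.
- r.close_job(): hands the job in, once; it reports no verdict.
The state is a dict: "time_s": time; "joints": joint angles; "qd": joint speeds; "joint_torque": joint torques, N m; "tcp_pos": TCP position; "eef_rot": TCP orientation; "contact_force": force on the tool from outside, world axes, zero at the start; "moment": the same for the moment, N m; "gripper_width": finger opening in m.
Only numpy, scipy, OpenCV 4.12 (cv2) and the standard library are available. Lean on these libraries where they do the work, as an engineer would, in place of code of your own. Each camera call takes 0.05 s, during which the arm holds its last target. There are 200 camera calls.

### The job

Pull the green telescopic leg out of its cradle, against its return spring, until the white index on its collar is in line with the red length mark, and hold it there. Only then, with the leg still held at the mark, swing the orange cam lever closed flat along the leg. Finish still holding the leg at the mark with the lever shut (let go and the spring draws the leg back); leave the jar, tin, tape measure and the rest of the bench alone.

Things in the scene. Friction and masses are not known exactly. Their poses are not given: they have to be found in the camera images.
- cradle: Fixed aluminium base plate 130 x 290 x 15 mm. Origin on the bench under the tube, z up; plate from y = -125 to +165 mm. Grey hub block at the +y end (y 107 to 157, 60 wide, top at 103 mm) guides the leg; leg axis x = 0, z = 78 mm. The leg slides out along the cradle's own -y; lever on the +x side; white scale rail with the red mark at x = -40 to -60 mm. Plate, rail and mark: highest 38 mm.
- leg (a joint): How far the leg is pulled out, m: 0 fully in (where the spring keeps it at the start), 0.12 fully out. The return spring pulls with about 3 N when in, rising 25 N per m to about 6 N; the cam does not overcome it, so a leg let go slides back in, even with the lever closed.
- leg_grip (a point): Point on the leg's axis, moving with it, axes as the cradle's; 72 mm along -y from the hub-side edge of the black collar (30 wide, 36 high, 36 long); a steel tube runs on from there through the hub. Round green sleeve here, 22 mm diameter. Fingers lowered from above beside the sleeve (on +x outside the open lever) can pull by pressing -y against the foot.
- foot_face (a point): Middle of the inner face of the leg's foot, 10 mm along -y from leg_grip, axes as the cradle's. The foot is a cross-wise steel plate with black rubber sole, 150 mm wide along x (75 each side of the axis), 34 mm high, 18 mm thick.
- cam_lever (a joint): Cam lever angle, rad: 0 closed, flat along the leg; starts 0.3 to 0.5 open, swung out to +x. Vertical hinge on the collar. Turns stiffly (about 0.06 N m), stays where left. Closed, its outer face is 21 mm from the leg's axis, so sleeve and lever together are 32 mm across (x = -11 to +21 mm). Pushed shut towards the sleeve, e.g. by closing the fingers over sleeve and lever together.
- lever_tip (a point): Outer face of the free end of the orange lever (18 mm high, 7 mm thick, 58 mm long from its hinge), at the height of the leg's axis. The hinge is 52 mm along +y and 16 mm along +x from leg_grip.
- leg_index (a point): Lower tip of the white index blade (4 mm thick) that hangs from the collar on the -x side, 36 mm from the axis; moves with the leg, 66 mm along +y from leg_grip.
- mark_line (a point): Middle of the inner edge of the red mark's upright blade (4 mm thick, top 38 mm over the bench), axes as the cradle's. The leg is at the mark when index and mark have the same y in the cradle's axes. The mark stands 50 to 95 mm along -y from where the index starts.
- washer_jar: clear jar with red lid, 60 mm across, 78 tall; leave alone. Origin under its middle
- grease_tin: white tin with blue lid, 68 mm across, 56 tall; leave alone. Origin under its middle
- tape_measure: yellow tape measure standing, 32x77x68 mm; leave alone. Origin under its middle

How it is judged:
By the outcome, as a careful person would: the job done as asked, in the order asked, and still so for the second after the job is handed in, while the arm keeps its last pose, push and grip.
It also fails if it takes over 35 s, if anything falls off the work surface, if the arm or the gripper's body presses on something with over 40 N, if the wrist force passes 120 N, or if a joint passes its speed limit or range.

## Working session

There is one attempt and no reset: what is moved stays moved. The work goes in short steps, Python scripts to look and compute and a tool call to move; the robot and the scene stay as the last step left them, time stands still between calls to the robot, and variables do not carry over. Pictures are saved under pics/ and viewed, about 8 in all and at most 12, crops included, and the job is handed in when it is done.

Besides the shell and the picture viewer there is one more tool, called after "Request:" as name(argument=value, ...) on one line, values as JSON. drive_tool: Moves the arm, as the interface text tells. Its arguments: {"type":"object","properties":{"plan":{"type":"string"},"fingers":{"type":"number"},"squeeze":{"type":"number"}},"required":["plan"]}

```bash
mkdir -p pics
cat > h.py <<'E'
import numpy as np, cv2
from plant import r
def cap(n,f):
    c=r.capture(n); cv2.imwrite('pics/'+f+'.png',c['frame'][:,:,::-1]); np.save('pics/'+f+'.npy',c,allow_pickle=True); return c
def load(f): return np.load('pics/'+f+'.npy',allow_pickle=True).item()
def K(c):
    f=c['frame'].shape[0]/2/np.tan(np.radians(c['fovy'])/2); return np.array([[f,0,c['cx']],[0,f,c['cy']],[0,0,1.]])
def proj(c,P): return cv2.projectPoints(np.float64(P).reshape(-1,1,3),np.float64(c['rvec']),np.float64(c['tvec']),K(c),None)[0].reshape(-1,2)
def ray(c,uv):
    R=cv2.Rodrigues(np.float64(c['rvec']))[0]; o=-R.T@np.float64(c['tvec']).ravel(); d=R.T@np.linalg.inv(K(c))@np.array([*uv,1.]); return o,d
def atz(c,uv,z):
    o,d=ray(c,uv); return o+d*(z-o[2])/d[2]
E
python3 - <<'E'
from h import *
for n in ('scene','side','wrist'):
    c=cap(n,n+'0'); print(n,c['fovy'],ray(c,(280,210)))
a=np.vstack([load('scene0')['frame'],load('side0')['frame']])
b=np.hstack([load('scene0')['frame'],load('side0')['frame']])
s=r.get_state(); print(s)
E
```

```text
scene 54.40218627921085 (array([-0.27521306,  0.6545088 ,  0.51951015]), array([ 0.65879756, -0.62654653, -0.416469  ]))
side 51.709547741063375 (array([0.18729184, 0.78367558, 0.58841492]), array([ 0.25056904, -0.82337702, -0.50922393]))
wrist 65.48105857135407 (array([ 0.07498825, -0.67674926,  0.38392183]), array([ 0.28202364,  0.07120155, -0.95679966]))
{'time_s': 0.15, 'joints': array([-6.03846562e+01,  2.05816272e+01,  6.47785124e-01, -1.46860973e-02,
       -7.01344453e+01, -1.65059789e+01]), 'qd': array([ 0.03187626, -0.1643272 ,  0.15703879,  0.04010951,  0.06501816,
        0.0806424 ]), 'joint_torque': array([-2.78719082e-03, -5.83274603e+01,  2.93288594e+01,  7.00130448e+00,
        8.71173019e-03, -1.23956479e-04]), 'tcp_pos': array([ 0.15298366, -0.65706192,  0.21025693]), 'eef_rot': array([ 1.79930604e+02, -6.16439146e-03, -1.66895630e+02]), 'contact_force': array([0.4635175 , 0.53144519, 0.34250619]), 'moment': array([-0.03643775,  0.02948551, -0.05353614]), 'gripper_width': 0.08803002833272631}
```

View pics/scene0.png

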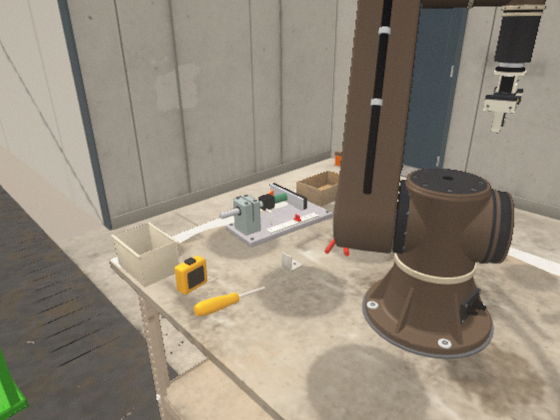

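View pics/side0.png

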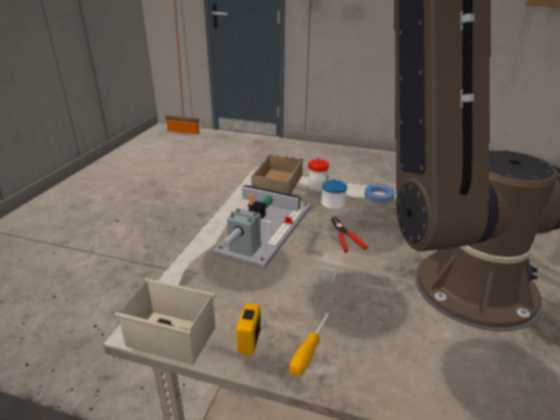

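The scene view shows the hub near (245,215) and the foot near (287,195). The side view shows the hub near (243,230), the foot near (270,197) and the red mark near (288,220). I'll enlarge both to fit the cradle's pose.

Run:
```python
from h import *
a=load('scene0')['frame'][178:248,220:340]; b=load('side0')['frame'][180:270,205:325]
m=np.vstack([cv2.resize(x,None,fx=f,fy=f,interpolation=cv2.INTER_CUBIC) for x,f in((a,3.6),(b,3.6))])
z=np.hstack([cv2.resize(a,None,fx=5,fy=5,interpolation=cv2.INTER_CUBIC)]); 
cv2.imwrite('pics/m1.png',np.vstack([cv2.resize(a,(480,280),interpolation=3),cv2.resize(b,(426,320),interpolation=3).copy() if 0 else cv2.copyMakeBorder(cv2.resize(b,(427,320),interpolation=3),0,0,0,53,0)])[:,:,::-1])
```

```text
(no output)
```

View pics/m1.png

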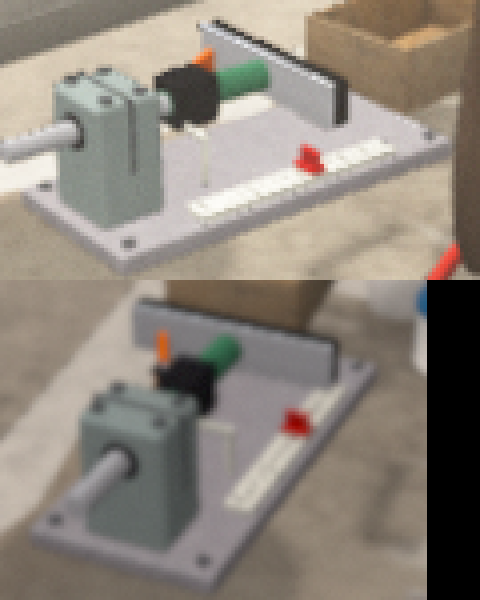

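```bash
cat > fit.py <<'E'
from h import *
from scipy.optimize import least_squares
A=load('scene0');B=load('side0')
fa=lambda u,v:(220+u/4,178+v/4); fb=lambda u,v:(205+u/3.556,180+(v-280)/3.556)
# (x,y,z,kind) kind 0 fixed,1 leg grip-relative (y rel), 2 mark
obs=[(A,fa(121,264),(-65,165,15),0),(A,fa(22,192),(65,165,15),0),(A,fa(455,137),(-65,-125,15),0),
(A,fa(55,84),(30,157,103),0),(A,fa(160,92),(-30,107,103),0),(A,fa(107,118),(-30,157,103),0),
(A,fa(335,79),(-75,-10,95),1),(A,fa(333,126),(-75,-10,61),1),(A,fa(200,26),(75,-10,95),1),(A,fa(206,187),(-36,66,38),1),
(A,fa(303,147),(-40,0,38),2),
(B,fb(210,582),(-65,165,15),0),(B,fb(32,530),(65,165,15),0),(B,fb(375,360),(-65,-125,15),0),
(B,fb(82,430),(30,157,103),0),(B,fb(196,402),(-30,107,103),0),
(B,fb(333,344),(-75,-10,95),1),(B,fb(332,382),(-75,-10,61),1),(B,fb(134,303),(75,-10,95),1),(B,fb(232,475),(-36,66,38),1),
(B,fb(285,410),(-40,0,38),2)]
def W(p,P):
    x,y,t=p[:3]; c,s=np.cos(t),np.sin(t); P=np.array(P,float)
    return np.stack([x+c*P[...,0]-s*P[...,1],y+s*P[...,0]+c*P[...,1],P[...,2]],-1)
def loc(p,X):
    c,s=np.cos(p[2]),np.sin(p[2]); d=np.array(X)-[p[0],p[1],0]; return np.array([c*d[0]+s*d[1],-s*d[0]+c*d[1],d[2]])
def res(p):
    o=[]
    for c,uv,P,k in obs:
        P=np.array(P)/1000.; P[1]+=[0,p[3],p[4]][k]
        o.append(proj(c,W(p,P))[0]-uv)
    return np.ravel(o)
if __name__=='__main__':
    g=atz(B,fb(120,480),.05); e=atz(B,fb(240,340),.078); d=(g-e)[:2]; 
    s=least_squares(res,[*((g+e)/2)[:2],np.arctan2(-d[0],d[1]),0,-.02],loss='soft_l1')
    p=s.x; np.save('p.npy',p); print(p,np.degrees(p[2])); print(res(p).reshape(-1,2).round(1).tolist())
    print('pull',p[3]+.066-p[4]); print('grip',W(p,[0,p[3],.078]),'foot',W(p,[0,p[3]-.01,.078]),'mark',W(p,[-.04,p[4],.038]))
    print('R tcp', r.get_state()['tcp_pos'])
E
python3 fit.py
```

```text
[ 0.47747254 -0.08444168 -0.09566074  0.010177   -0.00107663] -5.48095644507502
[[1.1, -0.7], [-1.1, -0.7], [-0.5, 0.2], [-1.9, -0.0], [0.9, 0.2], [-2.1, -1.3], [-0.1, 1.2], [0.2, 1.1], [-0.5, -1.1], [0.7, -3.5], [-0.4, -0.8], [2.5, 0.0], [-0.5, 0.4], [0.6, 0.8], [-1.1, -3.3], [2.4, -0.8], [0.4, 0.8], [0.3, 2.6], [-0.9, 0.4], [0.6, -2.9], [-0.1, -0.3]]
pull 0.07725362535463443
grip [ 0.47844459 -0.07431121  0.078     ] foot [ 0.47748944 -0.08426549  0.078     ] mark [ 0.43755258 -0.08169279  0.038     ]
R tcp [ 0.15298366 -0.65706192  0.21025693]
```

View pics/wrist0.png

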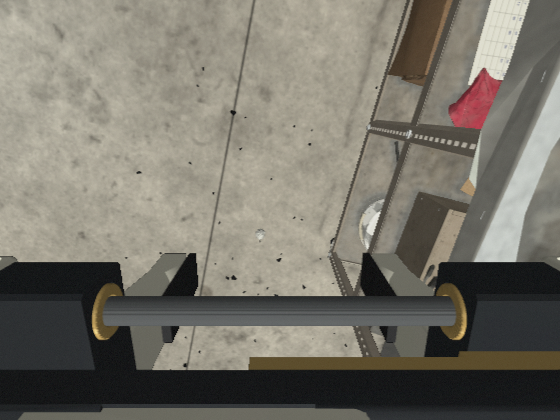

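The fit residuals are about 1–3 px, and the pull should be about 77 mm. The wrist view shows only the floor. Next I move above the leg with the jaws across it.

Request:
drive_tool(plan="-5.8 6.2 0 -0.15;-11.6 12.4 0 -0.3;-17.4 18.5 0 -0.46;-23.2 24.7 0 -0.62;-29 30.9 0 -0.78;-34.8 37 0 -0.93;-40.6 43.2 0 -1.09;-46.5 49.4 0 -1.246", fingers=-1)

```text
time_s: 1.15
tcp_pos: [0.4046, -0.223, 0.2112]
eef_rot: [-180.0, 0.0, -95.2]
contact_force: [1.0, -1.4, -0.3]
gripper_width: 0.0879
```

Request:
drive_tool(plan="-5.3 -2.5 0 0;-10.6 -5 0 0;-16 -7.6 0 0;-16 -7.6 0 0.005;-16 -7.6 0 0.005")

```text
time_s: 1.78
tcp_pos: [0.4946, -0.0728, 0.2106]
eef_rot: [179.9, -0.0, -95.7]
contact_force: [-0.5, 0.1, -0.5]
gripper_width: 0.0877
```

Run:
```python
from h import *
from fit import W,loc
p=np.load('p.npy'); s=r.get_state(); print(s['tcp_pos'],s['eef_rot'],loc(p,s['tcp_pos']))
c=cap('wrist','w1'); print(ray(c,(280,210)))
for n,P in dict(grip=[0,p[3],.078],foot=[0,p[3]-.01,.095],mark=[-.04,p[4],.038],idx=[-.036,p[3]+.066,.038],hubL=[.03,.107,.103],footR=[.075,p[3]-.01,.095]).items(): print(n,proj(c,W(p,P)))
cv2.imwrite('pics/w1b.png',cv2.resize(c['frame'],(800,600),interpolation=3)[:,:,::-1])
```

```text
[ 0.49459211 -0.07277257  0.21056146] [ 1.79939403e+02 -1.34913708e-02 -9.57311034e+01] [0.01592673 0.01325094 0.21056146]
(array([ 0.48749045, -0.15449946,  0.38438268]), array([ 0.02479709,  0.28986987, -0.95678271]))
grip [[296.18305067 195.88872376]]
foot [[297.27235325 189.88817664]]
mark [[331.63385391 176.27099401]]
idx [[325.17039175 242.94198927]]
hubL [[265.8251732  297.88876226]]
footR [[214.74232018 190.24271942]]
```

View pics/w1b.png

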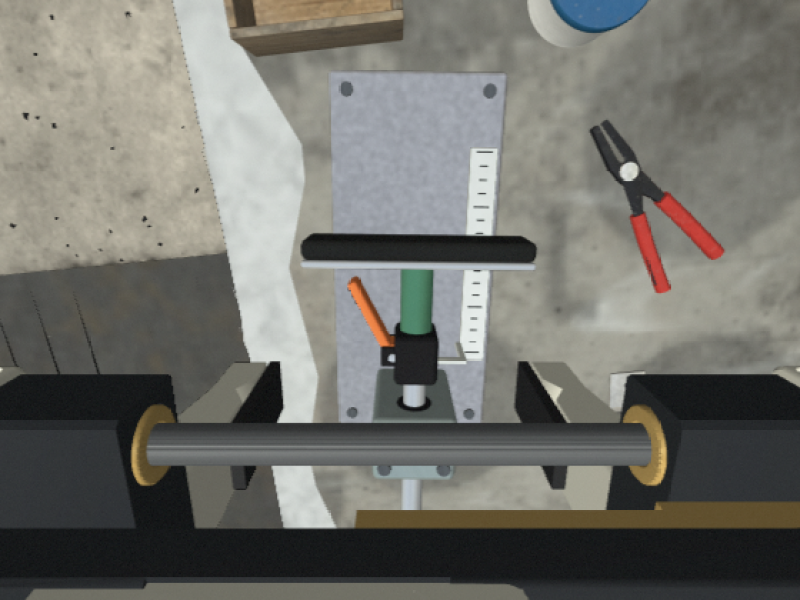

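Run:
```python
import fit
from fit import *
C=load('w1'); fc=lambda u,v:(u/1.42857,v/1.42857)
w=[(C,fc(330,72),(65,-125,15),0),(C,fc(506,74),(-65,-125,15),0),(C,fc(303,267),(75,-10,95),1),(C,fc(535,269.5),(-75,-10,95),1),
(C,fc(395,383),(15,72,96),1),(C,fc(438,384),(-15,72,96),1),(C,fc(376,474),(30,157,103),0),(C,fc(458,477),(-30,157,103),0)]
fit.obs+=w*3
p0=np.load('p.npy')
s=least_squares(res,p0,loss='soft_l1'); p=s.x; np.save('p2.npy',p)
print(p,np.degrees(p[2])); print(res(p).reshape(-1,2)[:29].round(1).tolist()); print('pull',p[3]+.066-p[4])
st=r.get_state();print('tcp local',loc(p,st['tcp_pos']),'grip y',p[3])
for a in (.3,.4,.5):
  # hinge x16; outer face 5mm out
  t=np.array([.016+.058*np.sin(a)+.005*np.cos(a),p[3]+.052-.058*np.cos(a),.087]); print(a,t,proj(C,W(p,t))*1.42857)
```

```text
[ 0.48020868 -0.08740047 -0.10544005  0.01025582 -0.00122151] -6.041270000171436
[[0.7, -1.7], [-0.9, -1.6], [-0.5, -0.2], [-1.9, -0.9], [0.7, -0.6], [-2.3, -2.1], [-0.3, 0.7], [-0.0, 0.6], [-0.2, -1.7], [0.6, -4.2], [-0.5, -1.4], [0.9, -1.1], [-1.5, -0.9], [0.3, 0.4], [-2.3, -4.5], [1.1, -1.7], [-0.5, 0.2], [-0.6, 2.0], [-1.4, -0.4], [-0.5, -3.7], [-0.8, -1.1], [-1.5, -0.6], [2.0, -1.2], [-0.9, -0.2], [2.2, -1.1], [0.6, 1.1], [1.1, 0.6], [-1.1, 6.3], [0.0, 4.4]]
pull 0.0774773346996236
tcp local [0.01270106 0.01545245 0.21075919] grip y 0.010255821048531111
0.3 [0.03791685 0.0068463  0.087     ] [[361.33867211 274.08406086]]
0.4 [0.04319157 0.00883428 0.087     ] [[353.35179578 276.99158533]]
0.5 [0.04819459 0.01135603 0.087     ] [[345.83137991 280.6772783 ]]
```

The wrist view shows the foot edge at row 267, and the lever open about 0.45 rad with its tip near (352,285). The fingers clear both sides, so I back off slightly towards the hub, then descend.

Request:
drive_tool(plan="-0.5 -0.3 2 0.005;-0.5 -0.3 4 0.005;-0.5 -0.3 6 0.005;-0.5 -0.3 8 0.005;-0.5 -0.3 10 0.005;-0.5 -0.3 12 0.005;-0.5 -0.3 14 0.005;-0.5 -0.3 14 0.005")

```text
time_s: 2.82
tcp_pos: [0.4969, -0.0697, 0.07]
eef_rot: [179.8, -0.0, -96.2]
contact_force: [0.0, -0.2, 0.9]
gripper_width: 0.0875
```

Run:
```python
from h import *
from fit import W,loc
p=np.load('p2.npy'); s=r.get_state(); print(s['tcp_pos'],s['eef_rot'],loc(p,s['tcp_pos'])-[0,p[3],0],s['contact_force'])
c=cap('wrist','w2')
cv2.imwrite('pics/w2b.png',cv2.resize(c['frame'],(800,600),interpolation=3)[:,:,::-1])
```

```text
[ 0.49688691 -0.06969086  0.06999537] [ 1.79845132e+02 -4.59876991e-02 -9.61907214e+01] [0.01472176 0.00911073 0.06999537] [ 0.00971815 -0.17666008  0.93366657]
```

View pics/w2b.png

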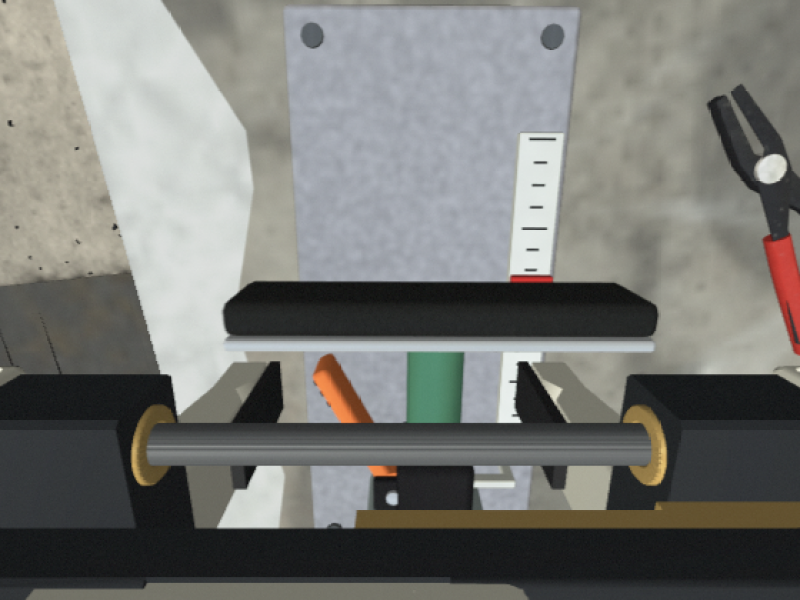

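The wrist view shows the fingers straddling the sleeve and the open lever behind the foot. The index is at (495,480) and the mark is just visible at (530,278). Now I pull most of the way.

Request:
drive_tool(plan="0.7 0 0 0;1.7 0 0 0;2.9 0 0 0;4.1 0 0 0;5.3 0 0 0;6.5 0 0 0;7.5 0 0 0;8 0 0 0")

```text
time_s: 3.88
tcp_pos: [0.4902, -0.1483, 0.0717]
eef_rot: [-179.9, 0.0, -96.1]
contact_force: [-1.2, 6.1, 5.9]
gripper_width: 0.0878
```

Run:
```python
from h import *
from fit import W,loc
p=np.load('p2.npy'); s=r.get_state(); print(s['tcp_pos'],s['eef_rot'],loc(p,s['tcp_pos'])-[0,p[3],0],s['contact_force'])
c=cap('wrist','w3');cap('scene','s3');cap('side','d3')
cv2.imwrite('pics/w3b.png',cv2.resize(c['frame'],(800,600),interpolation=3)[:,:,::-1])
```

```text
[ 0.49018042 -0.14829184  0.07171879] [-1.79935542e+02  4.39389278e-02 -9.61325656e+01] [ 0.01632486 -0.06975955  0.07171879] [-1.17223357  6.05607874  5.94707499]
```

View pics/w3b.png

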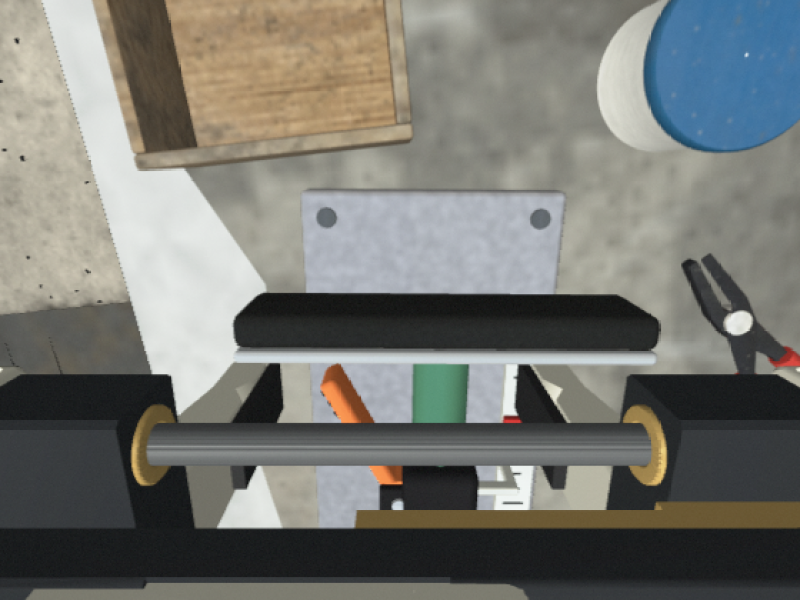

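The fingers now press on the foot. The index tip is near (512,470) and the red mark at (511,420), partly hidden by the rod. I'll zoom in on all three views.

```bash
cat > z.py <<'E'
from h import *
import sys
t=sys.argv[1]
def crop(f,x,y,w,h,k): return cv2.resize(load(f)['frame'][y:y+h,x:x+w],(w*k,h*k),interpolation=cv2.INTER_CUBIC)
a=crop('s'+t,245,185,80,60,5);b=crop('d'+t,245,195,80,60,5);c=crop('w'+t,300,250,100,110,5)
m=np.zeros((600,800,3),np.uint8);m[:300,:400]=a;m[300:,:400]=b
m[:550,400:800]=c[:550,:400]
cv2.imwrite('pics/z'+t+'.png',m[:,:,::-1])
E
python3 z.py 3
```

```text
(no output)
```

View pics/z3.png

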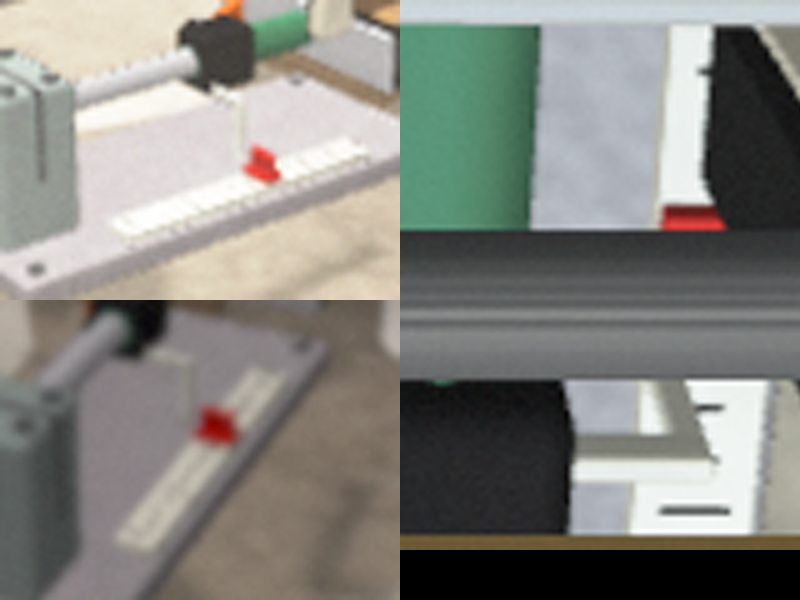

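Request:
drive_tool(plan="-0.7 0.2 0 0;-1.4 0.4 0 0;-1.8 0.6 0 0;-1.8 0.6 0 0;-1.8 0.6 0 0")

```text
time_s: 4.65
tcp_pos: [0.4863, -0.1285, 0.0711]
eef_rot: [-180.0, 0.0, -96.0]
contact_force: [2.9, 5.3, 0.8]
gripper_width: 0.0877
```

```bash
python3 - <<'E'
from h import *
from fit import W,loc
p=np.load('p2.npy'); s=r.get_state(); print(s['tcp_pos'],s['eef_rot'],loc(p,s['tcp_pos'])-[0,p[3],0],s['contact_force'])
c=cap('wrist','w4');cap('scene','s4');cap('side','d4')
E
python3 z.py 4
```

```text
[ 0.48631799 -0.12852033  0.07107427] [-1.79960389e+02  2.12832520e-02 -9.60334496e+01] [ 0.01040303 -0.05050435  0.07107427] [2.88810751 5.26123739 0.80638345]
```

View pics/z4.png

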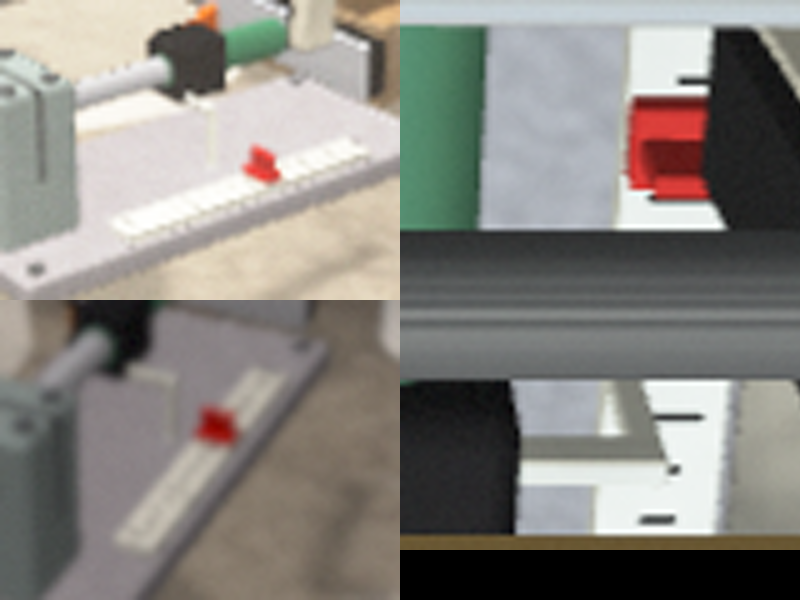

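Run:
```python
from h import *
from fit import W,loc
p=np.load('p2.npy'); c=load('w4')
f=loc(p,atz(c,(332,255),.095)); m=loc(p,atz(c,(350,286.9),.038)); print('foot',f,'mark',m,'index-mark',f[1]+.076-m[1])
m2=loc(p,atz(c,(350,284.4),.038)),loc(p,atz(c,(350,289.4),.038));print(m2)
# scene/side: intersect with vertical planes
def plane(c,uv,x):
    o,d=ray(c,uv); o=loc(p,o);R=np.array([np.cos(p[2])*d[0]+np.sin(p[2])*d[1],-np.sin(p[2])*d[0]+np.cos(p[2])*d[1],d[2]]); return o+R*(x-o[0])/R[0]
for n,i,k in (('s4',(212,160),(250,155)),('d4',(171,437),(200,410)),('s3',(240,157),(250,155)),('d3',(190,415),(200,410))):
    C=load(n); off=(245,185) if n[0]=='s' else (245,195-60)
    g=lambda q:(off[0]+q[0]/5,off[1]+q[1]/5)
    a=plane(C,g(i),-.036); b=plane(C,g(k),-.042); print(n,a.round(4),b.round(4),'diff',(a-b)[1])
t=loc(p,r.get_state()['tcp_pos']); print('tcp',t,'foot from tcp',t[1]-.0095)
```

```text
foot [-0.01529133 -0.05317307  0.095     ] mark [-0.03945119 -0.00196168  0.038     ] index-mark 0.02478861297100049
(array([-0.0393197 , -0.00397165,  0.038     ]), array([-3.95833629e-02,  5.86813898e-05,  3.80000000e-02]))
s4 [-0.036   0.0236  0.0328] [-0.042   0.0014  0.0314] diff 0.022228520415808917
d4 [-0.036   0.0209  0.0298] [-0.042  -0.0009  0.0344] diff 0.021786292638423355
s3 [-0.036   0.0036  0.0286] [-0.042   0.0014  0.0314] diff 0.0022390246153510818
d3 [-0.036  -0.0027  0.029 ] [-0.042  -0.0009  0.0344] diff -0.0018039118828778733
tcp [ 0.01041233 -0.04035217  0.0710561 ] foot from tcp -0.04985216606143902
```

Request:
drive_tool(plan="0.8 0 0 0;1.6 0 0 0;2.2 0 0 0;2.45 0 0 0;2.45 0 0 0;2.45 0 0 0")

```text
time_s: 5.55
tcp_pos: [0.4835, -0.1533, 0.071]
eef_rot: [-180.0, 0.0, -96.1]
contact_force: [2.8, 4.1, 1.7]
gripper_width: 0.0875
```

Run:
```python
from h import *
from fit import W,loc
p=np.load('p2.npy'); s=r.get_state(); print(s['tcp_pos'],s['eef_rot'],loc(p,s['tcp_pos'])-[0,p[3],0],s['contact_force'])
c=cap('wrist','w5');cap('scene','s5');cap('side','d5')
def crop(f,x,y,w,h,k): return cv2.resize(load(f)['frame'][y:y+h,x:x+w],(w*k,h*k),interpolation=cv2.INTER_CUBIC)
m=np.vstack([np.hstack([crop('s5',278,195,40,30,10),crop('d5',265,200,40,30,10)]),np.hstack([crop('w5',300,245,80,60,5)[:300],crop('w5',320,310,80,60,5)])])
cv2.imwrite('pics/z5.png',m[:,:,::-1])
```

```text
[ 0.48351379 -0.15330224  0.07101263] [-1.79987380e+02  5.49039489e-03 -9.60544822e+01] [ 0.01022257 -0.07544376  0.07101263] [2.82084457 4.08387979 1.69386774]
```

View pics/z5.png

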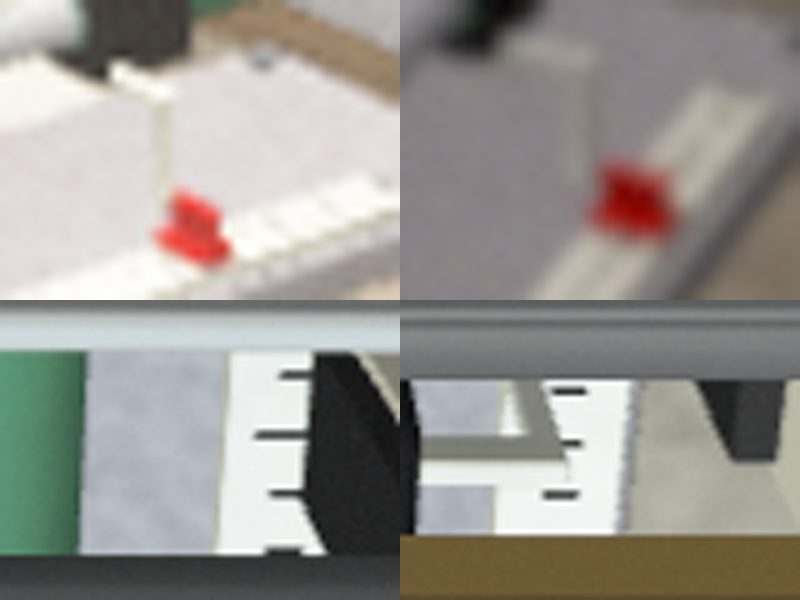

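Run:
```python
from h import *
from fit import W,loc
p=np.load('p2.npy'); my=-.00196
for n,o in (('s5',(278,195)),('d5',(265,200))):
    c=load(n); q=lambda P:((proj(c,W(p,P))[0]-o)*10+([0,0] if n=='s5' else [400,0])).round(0).tolist()
    for x,y in((-.04,.002),(-.04,-.002),(-.058,.002),(-.058,-.002)): print(n,'mark',x,y,q([x,my+y,.038]))
    for z in(.024,.03,.036,.04,.06): print(n,'idx at mark z',z,q([-.036,my,z]))
    print('idx +3mm y',q([-.036,my+.003,.03]))
c=load('w5'); f=loc(p,atz(c,(332,255),.095)); print('foot',f,'diff',f[1]+.076-my)
im=load('s5')['frame'].astype(int)[195:225,278:310]
print('G-R sat'); 
for v in range(8,24): print(195+v,' '.join('%3d/%3d'%(im[v,u,0],im[v,u,1]) for u in range(12,24)))
```

```text
s5 mark -0.04 0.002 [169.0, 185.0]
s5 mark -0.04 -0.002 [180.0, 181.0]
s5 mark -0.058 0.002 [211.0, 207.0]
s5 mark -0.058 -0.002 [222.0, 203.0]
s5 idx at mark z 0.024 [165.0, 224.0]
s5 idx at mark z 0.03 [165.0, 204.0]
s5 idx at mark z 0.036 [166.0, 185.0]
s5 idx at mark z 0.04 [166.0, 172.0]
s5 idx at mark z 0.06 [166.0, 106.0]
idx +3mm y [157.0, 207.0]
d5 mark -0.04 0.002 [591.0, 157.0]
d5 mark -0.04 -0.002 [597.0, 150.0]
d5 mark -0.058 0.002 [660.0, 173.0]
d5 mark -0.058 -0.002 [666.0, 165.0]
d5 idx at mark z 0.024 [579.0, 199.0]
d5 idx at mark z 0.03 [579.0, 178.0]
d5 idx at mark z 0.036 [579.0, 157.0]
d5 idx at mark z 0.04 [579.0, 143.0]
d5 idx at mark z 0.06 [580.0, 72.0]
idx +3mm y [574.0, 184.0]
foot [-0.01546569 -0.07808829  0.095     ] diff -0.00012829240944369283
G-R sat
203 228/224 247/246 248/246 247/245 244/242 235/230 226/219 227/221 227/221 227/220 225/218 224/217
204 219/213 219/215 229/226 247/246 249/247 236/234 228/222 228/221 226/221 227/222 226/218 222/217
205 224/216 225/217 222/218 221/217 214/211 224/217 225/219 226/219 226/220 227/221 228/223 227/221
206 224
[... 592 characters left out ...]

212 226/219 226/219 225/219 221/214 218/212 222/217 228/223 227/219 226/219 227/219 226/219 226/218
213 224/218 226/220 226/219 221/214 224/218 229/205 231/207 229/218 226/220 227/222 226/220 226/219
214 226/218 226/220 226/220 222/217 226/216 230/163 238/143 239/183 226/202 224/216 227/219 229/224
215 226/220 226/217 227/221 226/220 214/189 209/116 235/ 72 241/ 87 235/129 230/181 228/213 227/221
216 226/219 227/221 228/222 228/222 215/189 202/115 197/ 66 205/ 69 239/ 75 232/106 229/202 234/230
217 226/219 227/221 228/224 236/211 237/177 219/109 197/ 68 198/ 72 196/ 68 203/ 93 240/229 245/243
218 227/220 227/221 226/221 233/173 243/113 238/ 82 226/ 75 208/ 68 201/ 71 208/ 89 246/219 249/244
```

At the mark, the wrist geometry gives an index offset of -0.1 mm. The scene and side views agree to about 1 mm. Now I centre on sleeve plus lever and close.

Request:
drive_tool(plan="0 0.25 0 0;0 0.5 0 0;0 0.5 0 0;0 0.5 0 0;0 0.5 0 0;0 0.5 0 0;0 0.5 0 0;0 0.5 0 0", fingers=1, squeeze=20)

```text
time_s: 6.7
tcp_pos: [0.4745, -0.1531, 0.0708]
eef_rot: [179.6, -0.0, -96.1]
contact_force: [-17.0, 7.2, 22.0]
gripper_width: 0.0134
```

```bash
cat > chk.py <<'E'
from h import *
from fit import W,loc
import sys
t=sys.argv[1]
p=np.load('p2.npy'); s=r.get_state(); print(s['time_s'],s['gripper_width'],s['eef_rot'],loc(p,s['tcp_pos'])-[0,p[3],0],s['contact_force'],s['moment'])
c=cap('wrist','w'+t);cap('scene','s'+t);cap('side','d'+t)
def crop(f,x,y,w,h,k): return cv2.resize(load(f)['frame'][y:y+h,x:x+w],(w*k,h*k),interpolation=cv2.INTER_CUBIC)
m=np.vstack([np.hstack([crop('s'+t,278,195,40,30,10),crop('d'+t,265,200,40,30,10)]),np.hstack([crop('w'+t,200,235,200,150,2),crop('w'+t,300,235,80,60,5)])])
cv2.imwrite('pics/z'+t+'.png',m[:,:,::-1])
E
python3 chk.py 6
```

```text
6.7 0.013409392481036982 [ 1.79596157e+02 -4.86957631e-02 -9.60870705e+01] [ 0.00119761 -0.07615289  0.07079649] [-16.96196491   7.20790175  21.97606653] [ 2.77102066  6.4471035  -0.17398356]
```

View pics/z6.png

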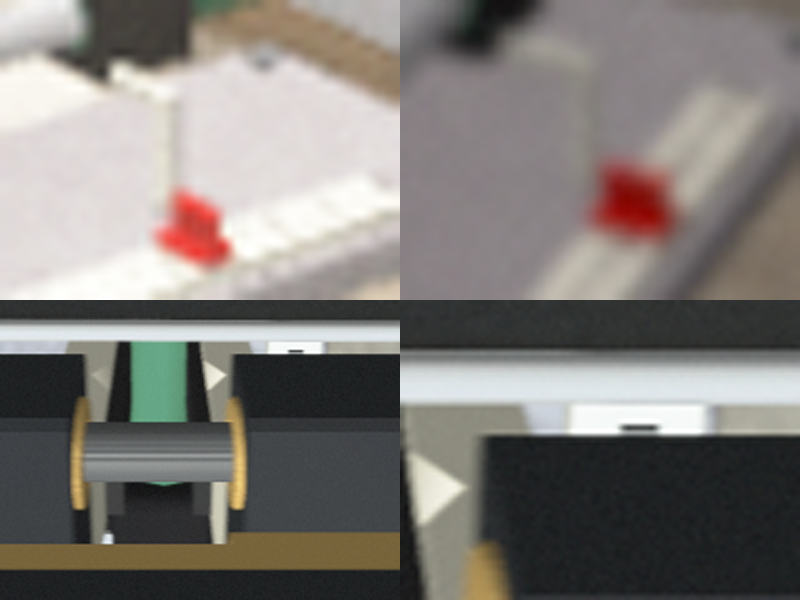

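The wrist view shows the jaws at 13 mm, not the 32 mm expected, with an upward push of 22 N. The index is still next to the mark in the scene and side views. I'll use my last view on one composite to find out why.

Run:
```python
from h import *
from fit import W
def crop(f,x,y,w,h,k): return cv2.resize(load(f)['frame'][y:y+h,x:x+w],(int(w*k),int(h*k)),interpolation=cv2.INTER_CUBIC)
m=np.vstack([np.hstack([crop('s6',270,165,66,50,6.06),crop('d6',235,160,66,50,6.06)])[:300,:800],np.hstack([crop('w6',240,250,80,60,5),crop('s5',270,165,66,50,6.06)[:300,:400]])])
cv2.imwrite('pics/q.png',m[:,:,::-1]); print(m.shape)
```

```text
Traceback (most recent call last):
ValueError: all the input array dimensions except for the concatenation axis must match exactly, but along dimension 1, the array at index 0 has size 798 and the array at index 1 has size 799
```

Run:
```python
from h import *
def crop(f,x,y,w,h): return cv2.resize(load(f)['frame'][y:y+h,x:x+w],(400,300),interpolation=cv2.INTER_CUBIC)
m=np.vstack([np.hstack([crop('s6',270,160,68,51),crop('d6',230,155,68,51)]),np.hstack([crop('w6',236,250,88,66),crop('s5',270,160,68,51)])])
cv2.imwrite('pics/q.png',m[:,:,::-1])
```

```text
(no output)
```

View pics/q.png

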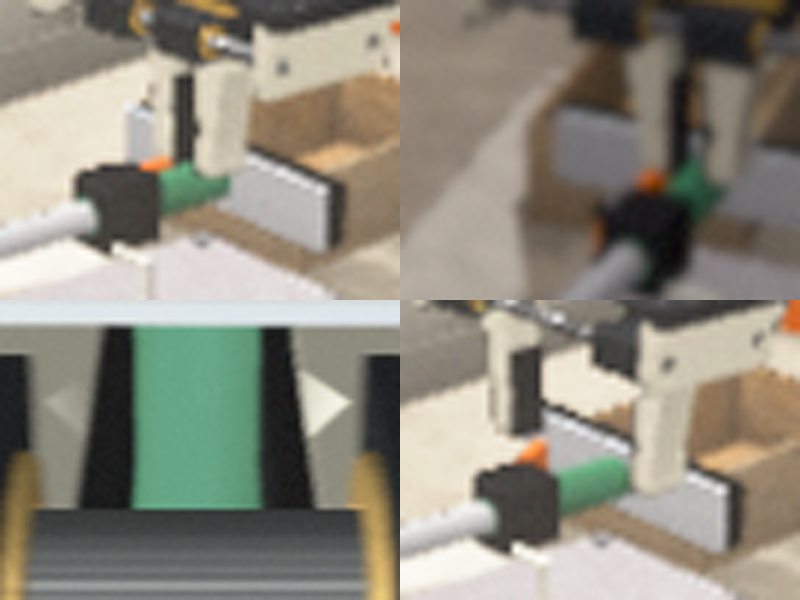

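Run:
```python
from h import *
from fit import W,loc
p=np.load('p2.npy'); print(r.tcp_to_tips)
st=r.get_state();print(st['tcp_pos'],st['gripper_width'],st['contact_force'])
t5=np.array([.01022,p[3]-.07544,.071]); t6=np.array([.0012,p[3]-.07615,.0708])
for n,t,hw,qs in (('s5',t5,.0438,400),('s6',t6,.0067,0)):
    c=load(n)
    for z in (.055,.063,.07,.08,.09):
        for dx in (0,-.02):
            u=proj(c,W(p,[t[0]-hw+dx,t[1]+.0095,z]))[0]; print(n,z,dx,((u-[270,160])/.17).round(0)+[qs,0 if n=='s6' else 300])
```

```text
0.008
[ 0.47367837 -0.15318104  0.07088978] 0.011726887550588653 [-12.88892303   6.41798183  19.65775213]
s5 0.055 0 [627. 548.]
s5 0.055 -0.02 [655. 561.]
s5 0.063 0 [627. 533.]
s5 0.063 -0.02 [655. 545.]
s5 0.07 0 [628. 519.]
s5 0.07 -0.02 [656. 532.]
s5 0.08 0 [628. 500.]
s5 0.08 -0.02 [656. 512.]
s5 0.09 0 [629. 481.]
s5 0.09 -0.02 [657. 493.]
s6 0.055 0 [190. 230.]
s6 0.055 -0.02 [217. 242.]
s6 0.063 0 [191. 215.]
s6 0.063 -0.02 [217. 227.]
s6 0.07 0 [191. 201.]
s6 0.07 -0.02 [218. 214.]
s6 0.08 0 [191. 183.]
s6 0.08 -0.02 [218. 195.]
s6 0.09 0 [191. 163.]
s6 0.09 -0.02 [219. 175.]
```

```bash
cat > lev.py <<'E'
from h import *
from fit import W,loc
import sys
p=np.load('p2.npy'); my=-.00196
for n in sys.argv[1:]:
    c=load(n); h=cv2.cvtColor(c['frame'],cv2.COLOR_RGB2HSV)
    m=(h[...,0]>=5)&(h[...,0]<=16)&(h[...,1]>150)&(h[...,2]>110)
    g=my-.066
    u0=proj(c,W(p,[.016,g+.052,.087]))[0]; yy,xx=np.nonzero(m); k=(abs(xx-u0[0])<60)&(abs(yy-u0[1])<40) if n[0]!='w' else yy>0
    print(n,'orange n',k.sum(), sorted(zip(xx[k].tolist(),yy[k].tolist()))[:60])
    for a in (0,.1,.25,.45):
        d=np.array([np.sin(a),-np.cos(a)]); nn=np.array([np.cos(a),np.sin(a)])
        P=[[*(np.array([.016,g+.052])+d*L+nn*o),.087] for L in (0,.02,.04,.058) for o in(.005,-.002)]
        print(a,proj(c,W(p,P)).round(0).astype(int).tolist())
E
python3 lev.py s5 d5 s6 d6 w6
```

```text
s5 orange n 95 [(290, 187), (291, 186), (291, 187), (292, 185), (292, 186), (292, 187), (293, 184), (293, 185), (293, 186), (293, 187), (294, 185), (294, 186), (294, 187), (335, 156), (335, 157), (335, 158), (335, 163), (335, 164), (336, 155), (336, 156), (336, 157), (336, 158), (336, 159), (336, 160), (336, 161), (336, 162), (336, 163), (336, 164), (337, 155), (337, 156), (337, 157), (337, 158), (337, 159), (337, 160), (337, 161), (337, 162), (337, 163), (337, 164), (338, 156), (338, 157), (338, 158), (338, 159), (338, 160), (338, 161), (338, 162), (338, 163), (338, 164), (338, 165), (339, 156), (339, 157), (339, 158), (339, 159), (339, 160), (339, 161), (339, 162), (339, 163), (339, 164), (339, 165), (340, 156), (340, 157)]
0 [[286, 189], [287, 190], [291, 188], [293, 188], [296, 186], [298, 187], [301, 185], [303, 185]]
0.1 [[286, 189], [287, 190], [291, 188], [292, 188], [295, 186], [297, 186], [300, 184], [301, 185]]
0.25 [[285, 190], [287, 190], [290, 187], [292, 188], [294, 185], [296, 186], [297, 184], [299, 184]]
0.45 [[285, 190], [287, 190], [288, 187], [290, 188], [291, 18
[... 2063 characters left out ...]
1], [267, 187], [269, 187], [269, 183], [272, 184], [271, 180], [274, 181]]
0.25 [[264, 191], [267, 191], [265, 187], [268, 187], [267, 183], [270, 183], [268, 180], [271, 180]]
0.45 [[264, 191], [267, 191], [264, 187], [267, 187], [264, 183], [266, 183], [264, 180], [266, 180]]
w6 orange n 0 []
0 [[247, 349], [259, 348], [246, 319], [258, 319], [244, 287], [257, 287], [243, 257], [257, 257]]
0.1 [[247, 349], [259, 348], [242, 320], [254, 319], [237, 289], [250, 287], [232, 259], [246, 257]]
0.25 [[247, 350], [259, 348], [237, 322], [249, 319], [227, 292], [239, 289], [217, 263], [229, 260]]
0.45 [[248, 352], [258, 347], [231, 325], [242, 321], [214, 297], [225, 293], [198, 271], [209, 266]]
```

The orange pixels match lever angle ≈ 0 in both side views, so the lever is already shut. The projection puts the fingertips at z ≈ 0.088, higher than stated, so they grip only the top of the sleeve. I lift slightly, keeping the foot hooked, so the jaws can re-open without dragging the lever.

Request:
drive_tool(plan="0 0 -0.15 0;0 0 -0.3 0;0 0 -0.3 0", squeeze=3)

```text
time_s: 7.22
tcp_pos: [0.4743, -0.1529, 0.0727]
eef_rot: [179.6, -0.0, -96.1]
contact_force: [-6.2, 5.9, 4.1]
gripper_width: 0.0096
```

```bash
python3 chk.py 7; python3 lev.py s7 d7 2>&1 | grep orange | cut -c1-150
python3 - <<'E'
from h import *
for a,b in (('s6','s7'),('d6','d7')):
    o=(278,195) if a[0]=='s' else (265,200)
    A,B=[cv2.cvtColor(load(f)['frame'],cv2.COLOR_RGB2GRAY).astype(np.float32)[o[1]:o[1]+22,o[0]+4:o[0]+26] for f in(a,b)]
    print(np.abs(A-B).mean(), cv2.phaseCorrelate(A,B,cv2.createHanningWindow(A.shape[::-1],cv2.CV_32F)))
E
```

```text
7.225 0.0096043085449391 [ 1.79586797e+02 -1.87679022e-02 -9.61119098e+01] [ 0.00101954 -0.07597627  0.072711  ] [-6.21867115  5.8995919   4.13738669] [ 2.13183307  2.33355174 -0.0608004 ]
s7 orange n 73 [(294, 188), (295, 188), (296, 187), (296, 188), (297, 187), (297, 188), (298, 187), (337, 163), (337, 164), (338, 156), (338, 157), (3
d7 orange n 9 [(271, 185), (271, 186), (272, 184), (272, 185), (272, 186), (273, 184), (273, 185), (274, 184), (274, 185)]
2.8305786 ((-0.14104289891361965, 0.023625189999977536), 1.0214071836736467)
1.338843 ((-0.11511135443881493, 0.13282944417056974), 1.030157512260808)
```

Request:
drive_tool(plan="0 0 -0.1 0;0 0 -0.2 0;0 0 -0.2 0")

```text
time_s: 7.75
tcp_pos: [0.4768, -0.1529, 0.0754]
eef_rot: [179.8, -0.0, -96.1]
contact_force: [-1.5, 4.9, -0.6]
gripper_width: 0.0006
```

```bash
cat > sh.py <<'E'
import sys
from h import *
t=sys.argv[1]
for a,b in (('s6','s'+t),('d6','d'+t)):
    o=(278,195) if a[0]=='s' else (265,200)
    A,B=[cv2.cvtColor(load(f)['frame'],cv2.COLOR_RGB2GRAY).astype(np.float32)[o[1]:o[1]+22,o[0]+4:o[0]+26] for f in(a,b)]
    print('change',np.abs(A-B).mean(),'noise-ish')
E
python3 chk.py 8; python3 lev.py s8 d8 2>&1 | grep orange | cut -c1-150; python3 sh.py 8
```

```text
7.75 0.0005995507624900489 [ 1.79831847e+02 -5.38664519e-03 -9.60787301e+01] [ 0.00350737 -0.07576551  0.07535783] [-1.50638148  4.89312417 -0.58192876] [ 1.91474993  1.04190176 -0.05479635]
s8 orange n 88 [(294, 188), (295, 188), (296, 187), (296, 188), (297, 187), (297, 188), (298, 187), (299, 186), (299, 187), (336, 162), (336, 163), (3
d8 orange n 13 [(270, 186), (271, 185), (271, 186), (272, 184), (272, 185), (272, 186), (273, 183), (273, 184), (273, 185), (273, 186), (274, 183), (2
change 3.7913222 noise-ish
change 1.661157 noise-ish
```

The jaws are free above the sleeve, the foot is still held (about 5 N), and the lever is still shut. Now I open, then lower around sleeve and lever.

Request:
drive_tool(plan="0 0 0 0;0 0 0 0;0 0 0 0;0 0 0 0;0 0 0 0;0 0 0 0;0 0 0 0", fingers=-1)

```text
time_s: 8.78
tcp_pos: [0.4798, -0.1531, 0.0765]
eef_rot: [-179.9, 0.0, -96.1]
contact_force: [3.1, 4.5, 1.7]
gripper_width: 0.0645
```

```bash
python3 chk.py 9; python3 lev.py s9 d9 w9 2>&1 | grep -A1 orange | cut -c1-300; python3 sh.py 9
```

```text
8.775 0.06446715722359286 [-1.79859539e+02  9.34253541e-03 -9.60630291e+01] [ 0.00648905 -0.07563468  0.0765193 ] [3.07414365 4.53638946 1.73446706] [ 1.56831978 -1.31432082 -0.15368505]
s9 orange n 95 [(294, 188), (295, 188), (296, 187), (296, 188), (297, 187), (297, 188), (298, 187), (299, 186), (299, 187), (300, 186), (300, 187), (336, 155), (336, 156), (336, 157), (336, 162), (336, 163), (336, 164), (337, 155), (337, 156), (337, 157), (337, 158), (337, 160), (337, 161), (337, 16
0 [[286, 189], [287, 190], [291, 188], [293, 188], [296, 186], [298, 187], [301, 185], [303, 185]]
--
d9 orange n 13 [(270, 186), (271, 185), (271, 186), (272, 184), (272, 185), (272, 186), (273, 183), (273, 184), (273, 185), (273, 186), (274, 183), (274, 184), (274, 185)]
0 [[264, 190], [267, 191], [267, 187], [270, 187], [271, 184], [273, 184], [274, 181], [276, 181]]
--
w9 orange n 651 [(252, 254), (252, 255), (252, 256), (252, 257), (252, 258), (252, 259), (252, 260), (252, 261), (252, 263), (252, 264), (252, 265), (252, 266), (252, 267), (252, 268), (252, 269), (252, 273), (252, 274), (252, 334), (253, 253), (253, 254), (253, 255), (253, 256), (253, 257), (253, 2
0 [[256, 341], [268, 341], [255, 312], [268, 312], [255, 281], [267, 281], [254, 252], [267, 252]]
change 4.4793386 noise-ish
change 2.0454545 noise-ish
```

The wrist view confirms the lever is parallel to the leg (its edge stays at column 252 from row 254 to row 334).

Request:
drive_tool(plan="0 0.1 0.4 0;0 0.15 0.8 0;0 0.15 1.2 0;0 0.15 1.6 0;0 0.15 2.0 0;0 0.15 2.4 0;0 0.15 2.4 0")

```text
time_s: 9.8
tcp_pos: [0.4769, -0.1529, 0.0517]
eef_rot: [180.0, 0.0, -96.1]
contact_force: [1.6, 4.3, -1.3]
gripper_width: 0.088
```

```bash
python3 chk.py 10; python3 sh.py 10
python3 - <<'E'
from h import *
from fit import loc
p=np.load('p2.npy');c=load('w10'); f=c['frame'].astype(int); print([tuple(f[v,280]) for v in range(236,300,3)])
E
```

```text
9.8 0.08796708532744964 [ 1.79989879e+02  8.45191209e-03 -9.60968688e+01] [ 0.00358632 -0.07572233  0.05174952] [ 1.58024553  4.30883263 -1.34642689] [ 1.58196677 -0.72173908 -0.28635296]
change 1.8760331 noise-ish
change 1.3119835 noise-ish
[(np.int64(32), np.int64(35), np.int64(33)), (np.int64(41), np.int64(41), np.int64(40)), (np.int64(43), np.int64(44), np.int64(43)), (np.int64(43), np.int64(44), np.int64(44)), (np.int64(43), np.int64(45), np.int64(45)), (np.int64(46), np.int64(50), np.int64(50)), (np.int64(42), np.int64(45), np.int64(45)), (np.int64(43), np.int64(44), np.int64(44)), (np.int64(40), np.int64(41), np.int64(40)), (np.int64(131), np.int64(133), np.int64(133)), (np.int64(198), np.int64(205), np.int64(205)), (np.int64(213), np.int64(221), np.int64(226)), (np.int64(202), np.int64(208), np.int64(208)), (np.int64(96), np.int64(156), np.int64(127)), (np.int64(93), np.int64(155), np.int64(125)), (np.int64(95), np.int64(157), np.int64(127)), (np.int64(94), np.int64(157), np.int64(127)), (np.int64(94), np.int64(156), np.int64(125)), (np.int64(93), np.int64(155), np.int64(126)), (np.int64(94), np.int64(157), np.int64(126)), (np.int64(50), np.int64(59), np.int64(56)), (np.int64(60), np.int64(60), np.int64(61))]
```

Run:
```python
from h import *
from fit import loc
p=np.load('p2.npy')
for n in('w5','w9','w10'):
    c=load(n); f=c['frame'].astype(float)
    x=282; col=f[:,x-3:x+4].mean(1); d=col[:,0]-0
    v=next(v for v in range(240,290) if col[v,0]>170); w=next(k for k in range(v,300) if col[k,0]<150)
    e=w-1+(col[w-1,0]-150)/(col[w-1,0]-col[w,0])+.0
    F=loc(p,atz(c,(x,e),.095)); print(n,e,F,'index-mark mm',(F[1]+.076+.00196)*1e3)
```

```text
w5 254.46038251366122 [ 0.00958181 -0.07837841  0.095     ] index-mark mm -0.41841168307460774
w9 252.45292207792207 [ 0.00578749 -0.07717321  0.095     ] index-mark mm 0.7867924643821349
w10 272.52092352092353 [ 0.00310889 -0.07877214  0.095     ] index-mark mm -0.8121372636882735
```

Request:
drive_tool(plan="0 0 0 0;0 0 0 0;0 0 0 0;0 0 0 0;0 0 0 0;0 0 0 0;0 0 0 0;0 0 0 0", fingers=1, squeeze=20)

```text
time_s: 10.95
tcp_pos: [0.4778, -0.1529, 0.0518]
eef_rot: [-179.9, 0.0, -96.1]
contact_force: [5.7, 4.1, -5.9]
gripper_width: 0.0305
```

```bash
cat > ft.py <<'E'
from h import *
from fit import loc
import sys
p=np.load('p2.npy')
for n in sys.argv[1:]:
    c=load(n); f=c['frame'].astype(float)
    x=282; col=f[:,x-3:x+4].mean(1)
    v=next(v for v in range(240,290) if col[v,0]>170); w=next(k for k in range(v,300) if col[k,0]<150)
    e=w-1+(col[w-1,0]-150)/(col[w-1,0]-col[w,0])
    F=loc(p,atz(c,(x,e),.095)); print(n,e,F,'index-mark mm',(F[1]+.076+.00196)*1e3)
E
python3 chk.py 11; python3 sh.py 11; python3 ft.py w5 w9 w10 w11;  python3 lev.py s11 d11 w11 2>&1 | grep -A1 orange | cut -c1-300
```

```text
10.95 0.03052346834778016 [-1.79923847e+02  1.42773315e-02 -9.60916245e+01] [ 0.00452703 -0.07562488  0.05182979] [ 5.67633219  4.14319094 -5.94992201] [ 1.3228627  -1.59897335 -0.41746388]
change 3.3429751 noise-ish
change 1.4049587 noise-ish
w5 254.46038251366122 [ 0.00958181 -0.07837841  0.095     ] index-mark mm -0.41841168307460774
w9 252.45292207792207 [ 0.00578749 -0.07717321  0.095     ] index-mark mm 0.7867924643821349
w10 272.52092352092353 [ 0.00310889 -0.07877214  0.095     ] index-mark mm -0.8121372636882735
w11 273.02985074626866 [ 0.00398516 -0.07838111  0.095     ] index-mark mm -0.42111018820334756
s11 orange n 77 [(294, 188), (295, 188), (296, 187), (296, 188), (297, 186), (297, 187), (297, 188), (298, 186), (298, 187), (299, 186), (299, 187), (300, 186), (300, 187), (301, 186), (335, 163), (336, 155), (336, 156), (336, 157), (336, 158), (336, 159), (336, 160), (336, 161), (336, 162), (336, 1
0 [[286, 189], [287, 190], [291, 188], [293, 188], [296, 186], [298, 187], [301, 185], [303, 185]]
--
d11 orange n 20 [(271, 184), (271, 185), (271, 186), (272, 183), (272, 184), (272, 185), (272, 186), (273, 182), (273, 183), (273, 184), (273, 185), (273, 186), (274, 182), (274, 183), (274, 184), (274, 185), (275, 183), (275, 184), (275, 185), (324, 169)]
0 [[264, 190], [267, 191], [267, 187], [270, 187], [271, 184], [273, 184], [274, 181], [276, 181]]
--
w11 orange n 763 [(246, 350), (246, 351), (246, 352), (246, 353), (246, 354), (246, 355), (246, 356), (247, 275), (247, 276), (247, 277), (247, 278), (247, 279), (247, 280), (247, 281), (247, 282), (247, 283), (247, 284), (247, 285), (247, 286), (247, 287), (247, 288), (247, 289), (247, 290), (247, 
0 [[249, 373], [263, 373], [248, 341], [262, 341], [247, 306], [261, 306], [246, 273], [261, 273]]
```

Run:
```python
from h import *
from fit import W
p=np.load('p2.npy')
for n in ('s5','s11','s4'):
    c=load(n);g=c['frame'].astype(float)[206:212,:,1].mean(0)
    lo=288 if n=='s4' else 291
    lo={'s4':284,'s5':291,'s11':291}[n]; x=np.arange(lo,lo+7); w=np.clip(222-g[lo:lo+7]-3,0,None); print(n,g[lo:lo+7].round(0),'idx col',(w*x).sum()/w.sum())
print('s idx pred at mark',proj(load('s11'),W(p,[-.036,-.00196,.055])))
f=load('s11')['frame'].astype(int)
for v in range(212,220): print(v,[(f[v,u,0]-f[v,u,1]) for u in range(292,304)])
print('mark blade top corners',proj(load('s11'),W(p,[[-.04,.00004,.038],[-.04,-.00396,.038],[-.06,.00004,.038]])))
```

```text
s5 [217. 219. 211. 209. 218. 221. 220.] idx col 293.4351145038168
s11 [218. 219. 212. 212. 220. 221. 220.] idx col 293.23595505617976
s4 [214. 220. 222. 227. 222. 218. 217.] idx col 286.0238095238095
s idx pred at mark [[294.59869598 207.25354183]]
212 [np.int64(7), np.int64(5), np.int64(5), np.int64(5), np.int64(6), np.int64(6), np.int64(7), np.int64(9), np.int64(7), np.int64(5), np.int64(7), np.int64(7)]
213 [np.int64(4), np.int64(7), np.int64(2), np.int64(25), np.int64(23), np.int64(8), np.int64(5), np.int64(5), np.int64(6), np.int64(7), np.int64(6), np.int64(5)]
214 [np.int64(5), np.int64(4), np.int64(11), np.int64(72), np.int64(96), np.int64(60), np.int64(22), np.int64(8), np.int64(6), np.int64(6), np.int64(7), np.int64(7)]
215 [np.int64(6), np.int64(7), np.int64(24), np.int64(95), np.int64(161), np.int64(157), np.int64(107), np.int64(50), np.int64(14), np.int64(4), np.int64(6), np.int64(4)]
216 [np.int64(6), np.int64(6), np.int64(26), np.int64(87), np.int64(130), np.int64(136), np.int64(168), np.int64(124), np.int64(25), np.int64(4), np.int64(4), np.int64(1)]
217 [np.int64(5), np.int64(24), np.int64(61), np.int64(110), np.int64(132), np.int64(127), np.int64(130), np.int64(110), np.int64(12), np.int64(2), np.int64(2), np.int64(1)]
218 [np.int64(5), np.int64(59), np.int64(132), np.int64(156), np.int64(155), np.int64(138), np.int64(131), np.int64(119), np.int64(26), np.int64(5), np.int64(1), np.int64(1)]
219 [np.int64(3), np.int64(27), np.int64(102), np.int64(153), np.int64(167), np.int64(164), np.int64(154), np.int64(139), np.int64(132), np.int64(15), np.int64(1), np.int64(0)]
mark blade top corners [[294.92847072 213.48470472]
 [296.03638656 213.1016758 ]
 [299.59042544 215.8959698 ]]
```

Run:
```python
from h import *
from fit import W
p=np.load('p2.npy')
c=load('s11');f=c['frame'].astype(float)
print('scene R-B');print(np.round((f[206:212,288:300,0]-f[206:212,288:300,2]).mean(0),1))
c=load('d11');g=c['frame'].astype(float)
print('side R-B rows 207-214 cols 276-292')
for v in range(206,216): print(v,(g[v,276:292,0]-g[v,276:292,2]).astype(int))
print('side red R-G rows 214-222 cols 280-296')
for v in range(213,223): print(v,(g[v,280:296,0]-g[v,280:296,1]).astype(int))
for z in (.05,.06): print(proj(c,W(p,[-.036,-.00196,z])), proj(load('s11'),W(p,[-.036,-.00196,z])))
print(proj(c,W(p,[[-.04,.00004,.038],[-.04,-.00396,.038],[-.06,.00004,.038],[-.06,-.00396,.038]])))
```

```text
scene R-B
[ 6.7  7.2  6.2  7.8  7.7 13.5 18.5 10.8  6.8  7.3  7.5  7.5]
side R-B rows 207-214 cols 276-292
206 [ 8  8 10 10 11 11 13 10  8  5  3  4  4  3  4  4]
207 [ 5  6  7  7  9 10 14 10  9  5  4  4  5  5  4  4]
208 [ 5  3  5  6  3  7  9 12  8  7  5  4  5  4  3  4]
209 [ 6  4  4  4  5  7  9 11  9  5  4  6  4  4  5  5]
210 [5 5 4 4 4 5 8 9 9 5 5 4 3 5 5 4]
211 [ 5  3  5  5  5  6 10 10  7  4  5  4  5  4  3  4]
212 [ 5  5  3  3  4  6  9 11  7  5  6  5  4  3  4  7]
213 [ 4  3  5  5  5  6  7 10  7  6  4  3  3  5  8 10]
214 [ 5  5  5  4  4  6  9 11  7  9  6  6  5  9 10 14]
215 [ 5  4  3  4  4  5  8 10 13 19 22 22 19 17 18 18]
side red R-G rows 214-222 cols 280-296
213 [8 8 3 4 5 7 7 6 7 9 7 5 6 5 5 6]
214 [6 6 6 6 5 9 9 9 8 9 7 6 6 5 5 4]
215 [ 7  6  6  4 10 19 24 23 20 15 11  8  7  6  5  5]
216 [ 6  5  5  9 19 44 57 56 45 35 27 20 12  7  5  6]
217 [ 6  6  4 10 25 62 87 87 77 65 60 44 22  8  6  6]
218 [  7   6   5  10  27  64 100 106  98  92  85  60  28  10   6   7]
219 [  6   8   5  15  34  71 106 119 117 113  95  58  28  13   7   7]
220 [  5   7   9  24  52  92 125 130 125 123 105  70  39  18   9   3]
221 [  7   7  13  33  68 105 126 129 134 129 121  89  48  20   6   5]
222 [  6   7  11  27  52  74  89  99 115 120 115  84  43  18   9   5]
[[282.98654782 210.78755951]] [[294.58853245 208.89760498]]
[[283.03717224 207.23645084]] [[294.60889662 205.60347514]]
[[284.11667757 215.73913247]
 [284.7498369  214.96229719]
 [291.7198242  217.49121842]
 [292.33420406 216.70421426]]
```

Scene and side together put the index at +0.9 mm, and the wrist view at -0.4 mm, so it is on the mark within measurement error. I'm handing in.

Run:
```python
from plant import r
s=r.get_state(); print(s['time_s'],s['gripper_width'],s['contact_force']); print(r.close_job())
```

```text
11.1 0.030882444600107688 [ 6.01342434  3.27596313 -7.22876098]
the job is handed in; nothing more can be done
None
```

I pulled the leg out about 77 mm to the red mark by its foot, shut the orange lever with the leg held there, and handed in at 11.1 s still gripping both.

**Last checks:**
- **Grip:** the jaws were at 30.9 mm around sleeve and lever, against the 32 mm expected, with a 20 N squeeze. The wrist sensor read about 10 N in total.
- **Lever:** its position matched closed (angle about 0) in all three cameras.
- **Index against mark:** -0.4 mm from the wrist camera and about +0.9 mm from the scene and side cameras together. They disagree by about 1.3 mm, which is within my measuring error.

**What went wrong or disagreed:**
- **First closing:** the fingertips sat about 22 mm higher than the tool data and my height estimate implied. They shut the lever, but gripped only the top of the sleeve, reading 13 mm with about 22 N of upward push. With the foot still hooked at the mark, I lifted slightly, re-opened, lowered and gripped sleeve and lever properly. I did not find the cause of the height difference.
- **Leg position during the re-grip:** the wrist camera's readings ranged from -0.8 to +0.8 mm.
- **Before the lever moved:** I let the leg slide back about 20 mm once to see the mark, then pulled it out to the mark again.

I did not aim at or knowingly touch the jar, tin or tape measure, but I took no final picture of the whole bench to confirm they had not moved.

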